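# Reset the dish microscope's tripped cut-out and set its click collar

## Task

The lamp of the dish microscope has tripped out, so its toggle stands in the middle: reset it by pushing the toggle fully off (towards the viewer's side), then throw it fully on (away, to the green spot). Also turn the black click-stop collar on the slanted viewing tube until its white line stands at the red mark and is seated in that click, and let go. Leave the dish on the stage where it lies.

Things in the scene. Friction and masses are not known exactly. Their poses are not given: they have to be found in the camera images.
- microscope: white single-tube microscope fixed on the table. Origin: under its stand at table height; x from the viewer's side to the column behind, y to the viewer's left, z up. mm: base x -110..80, y -75..75 (rear narrower), top z 44; deck right front x -153..-57, y -168..-70, top z 38; column at x 60, 226 high. Tube rises from (0, 0, 185), leans 35 deg from vertical to -x; eyepiece ends at (-54, 0, 262)
- collar_mid (a point): centre of the black ribbed collar (52 mm across, 24 mm high), on the tube's axis; z runs up the tube to the eyepiece. Turns with the collar; the white line is on its -x side. Fixed parts: above, a scale cone (44 mm wide, tapering) and eyepiece (35 mm) end 38 mm past this point; below, a neck 40 mm wide for 30 mm, then 54 mm. Best held across its diameter, tool along the tube
- zoom_collar (a joint): turn of the collar (rad), anticlockwise seen from the eyepiece (positive about collar_mid's z). 0 = white line at the red mark on the viewer's side of the cone. A sprung ball makes it click every 0.419 rad, into which it snaps from 0.2 rad when let go; white ticks show the other clicks. Starts 1 to 3 clicks below 0; end stops at -1.75 and 0.92. Leaving a click takes about 0.15 N m
- trip_lever (a joint): swing of the cut-out toggle (rad): 0 = upright, tripped; -0.62 = fully off, leaning to the viewer (-x of the microscope, white ring); 0.62 = fully on, leaning away (+x, green spot). Tripped, it stops dead just past upright; going fully off (below -0.5) frees it. Stays where left; swinging it takes 2 to 4 N at the tip
- lever_tip (a point): top of the toggle on the deck: black paddle with white tip, 12 mm wide (y), 8 mm thick (x), turning with it: z runs from pivot to tip, 33 mm. The pivot runs along the microscope's y at (-105, -130, 40) mm in its frame; the paddle stands 29 mm clear of a flat black plate, with free room to all sides
- dish: closed round petri dish, 60 mm across, 15 mm high, pink agar, loose on the round stage (47 mm above the table) under the objective. Origin: middle of its underside

How it is judged:
On the way, in this order (a step that is already met when the one before it is completed fails the run):
1. the toggle is pushed fully off (value of joint trip_lever below -0.5 rad), for 0.1 s.
2. the toggle is thrown fully on (value of joint trip_lever above 0.5 rad), for 0.2 s.
At the end, for the whole second after the job is handed in: The toggle is on (joint above 0.5 rad, after having been fully off), the collar is at rest in the click at the red mark (joint within 0.1 rad of 0) and the dish is within 10 mm of where it lay on the stage (value of joint trip_lever above 0.5 rad and value of joint zoom_collar between -0.1 and 0.1 rad and velocity of joint zoom_collar between -0.05 and 0.05 rad/s and distance of dish from where it was at the start of the episode below 0.01 m); the robot touches nothing.
It fails at once if the dish on the stage is knocked or moved by more than 15 mm (distance of dish from where it was at the start of the episode above 0.015 m).
It also fails if it takes over 58 s, if anything falls off the work surface, if the arm or the gripper's body presses on something with over 40 N, if the wrist force passes 120 N, or if a joint passes its speed limit or range.

## Robot

A 7-joint arm with a two-finger parallel gripper is mounted at the origin on a cart in front of the work surface, level with it; the furniture and walls round the work are solid. World frame = base frame: x ahead of the robot, y to its left, z up, the work surface at z = 0. Lengths are in m, angles in rad, forces in N, time in s.
With the tool pointing down it reaches from about 0.4 to 0.85 m from the base axis. Payload 10.4 kg.
Tool frame: the origin (TCP) lies midway between the tips of the shut fingers; the grasp point (between the pads) lies 19 mm behind it; x points along the fingers, y is the direction in which the jaws open and shut, and the axes are right-handed (so a half turn about x gives the same grasp; the last joint's range is limited). The gripper opens to 87 mm and grips with 3 to 60 N. Pads are 19 mm wide; open, the fingers measure 117 mm over their backs; the gripper's body (75 mm by 190 mm) begins 51 mm behind the grasp point.
Start: joints at [-1.13, 0.332, -0.065, 1.46, 0.022, 1.35, -0.088], TCP at [0.28, 0.559, 0.223] pointing down, gripper open.
Joint ranges: [-2.6, 2.6], [-0.5, 2.12], [-1.47, 1.34], [0.16, 2.42], [-1.27, 4.41], [0.06, 2.06], [-2.6, 2.6]. Speed limits (rad/s): [2.22, 2.22, 2.79, 2.79, 3.14, 3.14, 3.14].

## Interface

Orientations are given as a unit quaternion [x, y, z, w].
In Python, from bench import r gives the robot as it stands.
- The arm moves only by the shell command python3 -m jog 'ROWS' [OPENING] [FORCE]. ROWS is JSON, a list of rows, each an object with "slide": the shift along the tool's x, y, z in cm, a list of three; "roll": the turn about the tool's x in degrees. A call has 1 to 5 rows; each row is the pose to reach, as a shift and turn from the pose measured when the call began, along the tool's axes at that moment; what a row does not reach only later rows make up. A row lasts 1/12 s, in which the tool goes at most 41.7 mm and 7.16 degrees, less where a joint would pass 70% of its speed; a pose out of reach is approached as far as the arm can. A call with a gripper value outside its range is refused whole. OPENING is the closure, from 0 (fully open) to 1 (shut), set as the call begins (- or left out, the last holds). The fingers move at their own pace and stop on an object; FORCE is the grip in N (left out, the last holds). Time passes only in rows, so rows that repeat a pose let the fingers close. It gives the time, the measured TCP pose, the force and the opening at its end, in the units of the state.
- r.read_state(): the state, without advancing time (a new reading comes with each control period).
- r.camera(name): name is "scene" or "side" or "wrist"; returns the picture (420x560x3 uint8, red, green, blue); there is no depth.
- r.camera_info(name): a dict with "intrinsics" (3x3 intrinsics, pixels), "R" (3x3) and "t" (3): a world point X has camera coordinates R X + t; the wrist camera has in their place "hand_eye" (4x4, takes a point from camera to tool coordinates, whose origin is the TCP and whose axes are the tool frame's). Camera axes: x right, y down, z forward; pixel columns grow to the right and rows downward; lengths in m; the calibration is good to about 2 mm. A picture is of the moment at which its call begins: read the wrist's pose just before it. camera_info takes no time and is no camera call.
- r.close_job(): hands the job in, once; it reports no verdict.
The state is a dict: "time": time; "joint_positions": joint angles; "joint_vel": joint speeds; "joint_torque": joint torques, N m; "ee_pos": TCP position; "eef_rot": TCP orientation; "ft_force": force on the tool from outside, world axes, zero at the start; "torque": the same for the moment, N m; "width": finger opening in m.
Only numpy, scipy, OpenCV 4.12 (cv2) and the standard library are available. Lean on these libraries where they do the work, as an engineer would, in place of code of your own. Each camera call takes 0.05 s, during which the arm holds its last target.

## Working session

There is one attempt and no reset: what is moved stays moved. The work goes in short steps, Python scripts to look and compute and a shell command to move; the robot and the scene stay as the last step left them, time stands still between calls to the robot, and variables do not carry over. Pictures are saved under pics/ and viewed, and the job is handed in when it is done.

```bash
ls; mkdir -p pics
python3 - <<'E'
from bench import r
import cv2,numpy as np
np.set_printoptions(precision=4,suppress=True)
s=r.read_state();print(s)
for n in ["scene","side","wrist"]:
    cv2.imwrite(f"pics/{n}0.png",r.camera(n)[:,:,::-1]); print(n,r.camera_info(n))
E
```

```text
pics
{'time': 0.0, 'joint_positions': array([-1.1296,  0.3329, -0.0647,  1.4609,  0.0216,  1.3499, -0.0885]), 'joint_vel': array([-0.0002, -0.0009,  0.0005, -0.0024, -0.0005,  0.0014, -0.001 ]), 'joint_torque': array([ -0.0001, -62.326 ,   0.0247, -38.9897,  -0.0613,   0.0398,
         0.0002]), 'ee_pos': array([0.2794, 0.5586, 0.2218]), 'eef_rot': array([ 0.162 ,  0.6883, -0.163 ,  0.6881]), 'ft_force': array([0.1298, 0.2603, 0.5717]), 'torque': array([ 0.021 , -0.0118, -0.0199]), 'width': 0.0870569602609897}
scene {'intrinsics': array([[443.5403,   0.    , 275.6818],
       [  0.    , 443.5403, 208.2641],
       [  0.    ,   0.    ,   1.    ]]), 'R': array([[-0.6002, -0.7997,  0.0165],
       [-0.4694,  0.3355, -0.8168],
       [ 0.6477, -0.4979, -0.5767]]), 't': array([0.5065, 0.2491, 0.7623])}
side {'intrinsics': array([[413.7138,   0.    , 281.106 ],
       [  0.    , 413.7138, 210.4584],
       [  0.    ,   0.    ,   1.    ]]), 'R': array([[ 0.9385, -0.3451,  0.0144],
       [-0.1156, -0.3531, -0.9284],
       [ 0.3255,  0.8696, -0.3713]]), 't': array([-0.3727,  0.297 ,  0.5244])}
wrist {'intrinsics': array([[300.7925,   0.    , 278.2941],
       [  0.    , 300.7925, 211.4612],
       [  0.    ,   0.    ,   1.    ]]), 'hand_eye': array([[ 0.0007, -0.2985,  0.9544, -0.1614],
       [ 1.    , -0.0001, -0.0008,  0.0013],
       [ 0.0003,  0.9544,  0.2985, -0.0817],
       [ 0.    ,  0.    ,  0.    ,  1.    ]])}
```

View pics/scene0.png

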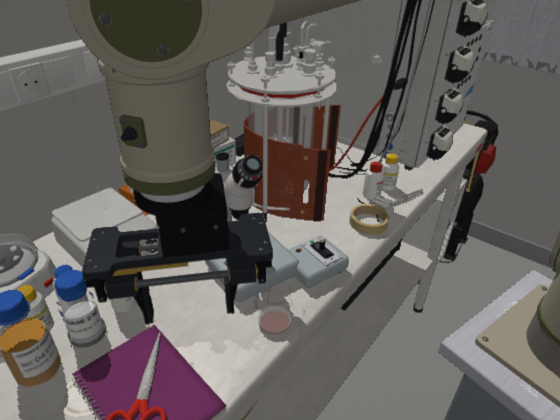

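View pics/side0.png

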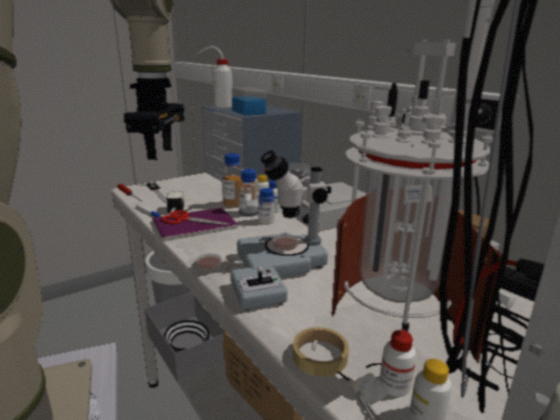

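View pics/wrist0.png

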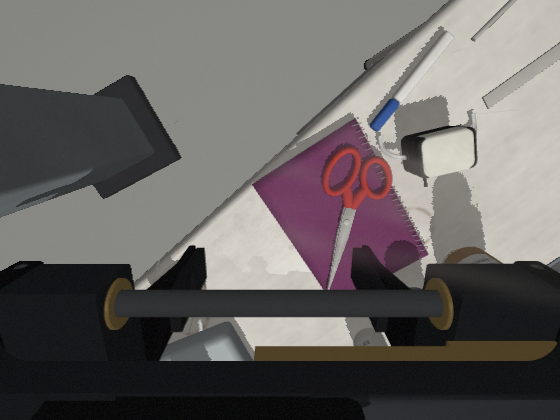

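The scene view shows the microscope tube at about (243,180) and the toggle deck at (320,250). The side view shows the eyepiece at (272,162), column at (315,200) and toggle at (262,275). I'll enlarge those areas.

Run:
```python
import cv2
a=cv2.imread("pics/scene0.png")[130:330,190:390]; cv2.imwrite("pics/scene0c.png",cv2.resize(a,(800,800))[:600])
a=cv2.imread("pics/side0.png")[140:320,220:350]; cv2.imwrite("pics/side0c.png",cv2.resize(a,(433,600),interpolation=cv2.INTER_CUBIC))
a=cv2.imread("pics/scene0.png")[140:290,200:400]; cv2.imwrite("pics/scene0c.png",cv2.resize(a,(800,600),interpolation=cv2.INTER_CUBIC))
```

```text
(no output)
```

View pics/scene0c.png

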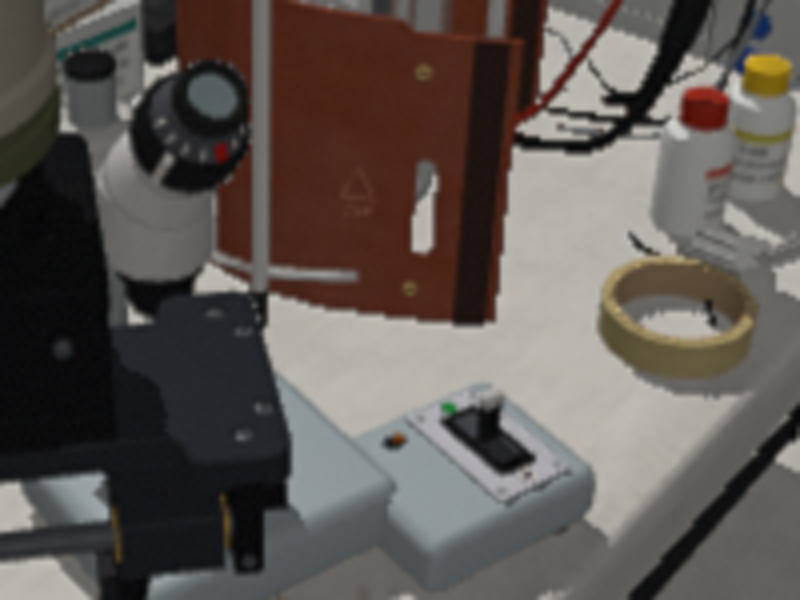

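View pics/side0c.png

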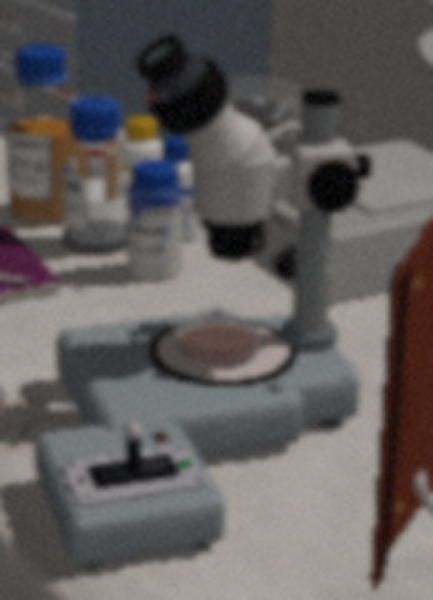

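```bash
cat > h.py <<'E'
import numpy as np,cv2
from bench import r
np.set_printoptions(precision=4,suppress=True)
from scipy.spatial.transform import Rotation as Ro
def ray(n,uv):
    i=r.camera_info(n);K=i['intrinsics'];d=np.linalg.inv(K)@[uv[0],uv[1],1]
    if n=='wrist':
        s=r.read_state();T=np.eye(4);T[:3,:3]=Ro.from_quat(s['eef_rot']).as_matrix();T[:3,3]=s['ee_pos']
        M=T@i['hand_eye'];return M[:3,3],M[:3,:3]@d/np.linalg.norm(d)
    return -i['R'].T@i['t'], i['R'].T@d/np.linalg.norm(d)
def plane(n,uv,z):
    o,d=ray(n,uv);return o+d*(z-o[2])/d[2]
def tri(*obs):
    A=np.zeros((3,3));b=np.zeros(3);R=[ray(*o) for o in obs]
    for o,d in R:
        P=np.eye(3)-np.outer(d,d);A+=P;b+=P@o
    x=np.linalg.solve(A,b);return x,[round(float(1e3*np.linalg.norm((np.eye(3)-np.outer(d,d))@(x-o))),1) for o,d in R]
E
python3 - <<'E'
from h import *
for k,a,b in [("eye",(253,164.25),(268.6,157.4)),("tip",(322,240),(260.2,269)),("green",(312.25,242),(274.9,279.5)),("coltop",(222.5,156),(316.3,169.1)),("red",(255.2,178.2),(264.6,170))]:
    print(k,*tri(("scene",a),("side",b)))
E
```

```text
eye [0.484 0.325 0.255] [1.3, 1.3]
tip [0.4246 0.1998 0.066 ] [1.7, 1.7]
green [0.4549 0.197  0.0384] [1.1, 1.1]
coltop [0.5942 0.3214 0.221 ] [1.3, 1.3]
red [0.4761 0.3255 0.2293] [0.1, 0.1]
```

Measured heights (eyepiece 0.255, column 0.221, tip 0.066) are 5–7 mm below the given values. The layout agrees with a microscope yaw of about -3°. I'll fit the frame and compute the tool axes.

```bash
cat >> h.py <<'E'
def tool():
    s=r.read_state();return s,Ro.from_quat(s['eef_rot']).as_matrix()
def go(target,yawdeg=None):
    """slide (cm) in tool axes to world target; roll needed to bring tool y to world yaw (mod 180)"""
    s,R=tool();d=R.T@(np.array(target)-s['ee_pos'])*100
    y=np.degrees(np.arctan2(R[1,1],R[0,1]))
    print('t',round(s['time'],2),'pos',s['ee_pos'],'slide',d.round(2),'tool y yaw',round(y,2),'q',s['joint_positions'])
    if yawdeg is not None:
        dy=(yawdeg-y+90)%180-90; print('roll',-dy,'(or',-dy+180,')')
E
python3 - <<'E'
from h import *
s,R=tool();print(R)
from scipy.optimize import least_squares
P=np.array([[.484,.325],[.4246,.1998],[.5942,.3214]]);M=np.array([[-54,0],[-105,-130],[60,0]])/1e3
def f(p):
    c,q=np.cos(p[2]),np.sin(p[2]);return ((np.c_[c*M[:,0]-q*M[:,1],q*M[:,0]+c*M[:,1]]+p[:2])-P).ravel()
o=least_squares(f,[.54,.32,0]);print(o.x,np.degrees(o.x[2]),o.fun*1e3)
for uv in [(345,285),(460,300),(340,215)]: print(plane("side",uv,0.0))
go([.42,.2,.3],-3)
E
```

```text
[[-0.0004  0.4474  0.8943]
 [-0.001   0.8943 -0.4474]
 [-1.     -0.0011  0.    ]]
[ 0.536   0.3237 -0.0493] -2.82326292096724 [-1.9068  1.3818  0.1519 -0.7484  1.7548 -0.6333]
[0.6123 0.188  0.    ]
[0.8072 0.0616 0.    ]
[0.7876 0.5444 0.    ]
t 0.15 pos [0.2795 0.5587 0.222 ] slide [ -7.78 -25.8   28.62] tool y yaw 63.42 q [-1.1296  0.3327 -0.0647  1.4607  0.0216  1.3499 -0.0885]
roll 66.42398299361514 (or 246.42398299361514 )
```

```bash
python3 -m jog '[{"slide":[-3.5,0,0],"roll":-7},{"slide":[-7,0,0],"roll":-14},{"slide":[-10.5,-1,1],"roll":-21},{"slide":[-13,-3.5,4],"roll":-28},{"slide":[-13,-6,7],"roll":-35}]' 0
python3 - <<'E'
from h import *
go([.42,.2,.35],177)
E
```

```text
time: 0.57
ee_pos: [0.3139, 0.4769, 0.3562]
eef_rot: [-0.054, 0.704, 0.057, 0.706]
ft_force: [2.0, -0.3, -0.2]
width: 0.0871
t 0.57 pos [0.3139 0.4769 0.3562] slide [  0.51 -29.01   6.14] tool y yaw 99.01 q [-0.9844  0.1776 -0.0992  1.3763  0.0168  1.5836  0.6465]
roll -77.98518842122377 (or 102.01481157877623 )
```

```bash
python3 -m jog '[{"slide":[0,-3.5,0.8],"roll":-7},{"slide":[0,-7,1.5],"roll":-14},{"slide":[0,-10.5,2.3],"roll":-21},{"slide":[0,-14,3],"roll":-28},{"slide":[0,-17.5,3.8],"roll":-35}]'
python3 - <<'E'
from h import *
go([.42,.2,.35],177)
E
```

```text
time: 0.98
ee_pos: [0.3784, 0.31, 0.3555]
eef_rot: [-0.262, 0.655, 0.265, 0.657]
ft_force: [0.4, -0.1, -0.7]
width: 0.087
t 0.98 pos [0.3784 0.31   0.3555] slide [  0.5  -10.82  -4.62] tool y yaw 133.81 q [-0.7779 -0.01   -0.0005  1.5797 -0.0021  1.5674  1.557 ]
roll -43.19336868120638 (or 136.80663131879362 )
```

```bash
python3 -m jog '[{"slide":[0,-2.7,-1.1],"roll":-7},{"slide":[0,-5.4,-2.3],"roll":-14},{"slide":[0,-8,-3.5],"roll":-21},{"slide":[0.2,-10.8,-4.6],"roll":-28},{"slide":[0.5,-10.8,-4.6],"roll":-35}]'
python3 - <<'E'
from h import *
go([.42,.2,.25],177)
E
```

```text
time: 1.4
ee_pos: [0.4223, 0.1943, 0.3504]
eef_rot: [-0.448, 0.545, 0.449, 0.549]
ft_force: [0.3, -0.6, 0.7]
width: 0.0869
t 1.4 pos [0.4223 0.1943 0.3504] slide [10.04  0.36  0.47] tool y yaw 168.69 q [-0.6746 -0.073   0.1376  1.6493  0.0081  1.5598  2.4068]
roll -8.30601325332944 (or 171.69398674667056 )
```

Run:
```python
from h import *
s=r.read_state()
cv2.imwrite("pics/w1.png",r.camera("wrist")[:,:,::-1]);print(s['ee_pos'])
cv2.imwrite("pics/sc1.png",r.camera("scene")[:,:,::-1])
```

```text
[0.4223 0.1943 0.3504]
```

View pics/w1.png

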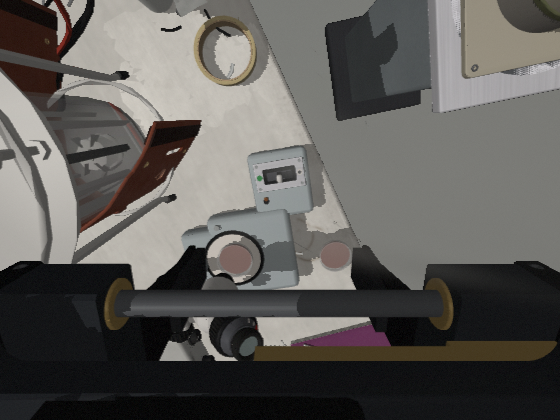

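View pics/sc1.png

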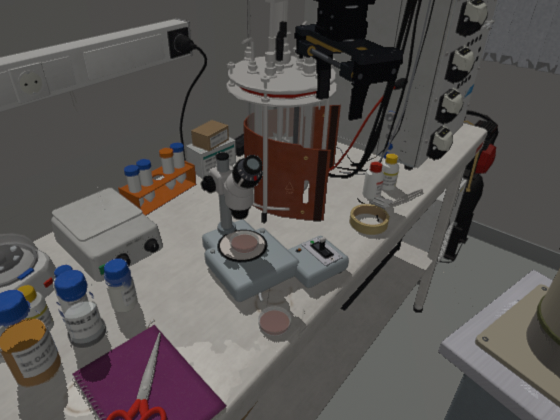

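The wrist view shows the toggle deck at (280,180): paddle about (281,179), green spot (260,178). The scene view shows the collar clear at (247,172).

Run:
```python
import cv2
a=cv2.imread("pics/w1.png")[140:220,235:335]; b=cv2.imread("pics/sc1.png")[140:220,200:300]
cv2.imwrite("pics/w1c.png",cv2.resize(a,(700,560),interpolation=cv2.INTER_CUBIC))
cv2.imwrite("pics/sc1c.png",cv2.resize(b,(700,560),interpolation=cv2.INTER_CUBIC))
```

```text
(no output)
```

View pics/w1c.png

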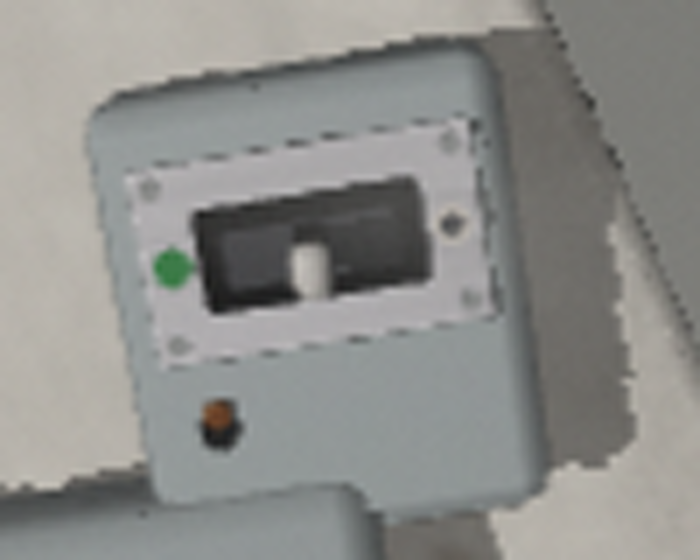

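View pics/sc1c.png

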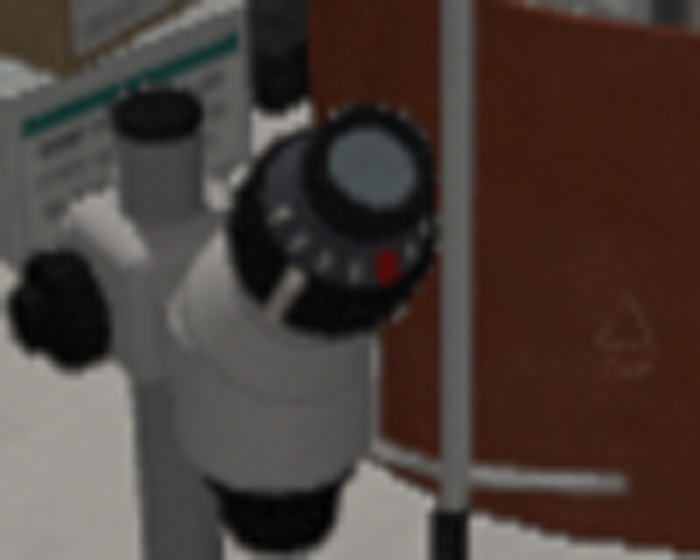

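Run:
```python
from h import *
t=plane("wrist",(279,178.6),.069);g=plane("wrist",(259.7,178.3),.044);w=plane("wrist",(299.6,171.9),.044)
print(t,g,w,np.degrees(np.arctan2(*(g-w)[1::-1])),np.linalg.norm(g-w),(g+w)/2)
# collar line angle
a=np.array([-np.sin(np.radians(35)),0,np.cos(np.radians(35))])
for yaw in (-2.8,-4.5):
  Rz=Ro.from_euler('z',yaw,degrees=True).as_matrix()
  for nm,uv in [("line",(200+285/7,140+295/7)),("linetop",(200+298/7,140+268/7)),("red",(200+387/7,140+267/7)),('t1',(200+355/7,140+270/7)),('t2',(200+325/7,140+265/7)),('t3',(200+297/7,140+243/7)),('t4',(200+281/7,140+215/7))]:
    # cast onto cylinder / perp plane : local coords
    E=tri(("scene",(200+372/7,140+166/7)),("side",(268.6,157.4)))[0] if 0 else np.array([.484,.325,.258])
    c=E-Rz@a*.038
    o,d=ray("scene",uv); X=np.array([np.cos(np.radians(35)),0,np.sin(np.radians(35))])
    B=Rz@np.c_[X,[0,1,0],a]; o2=B.T@(o-c); d2=B.T@d
    rad=.026 if nm.startswith('line') else .021
    A=d2[0]**2+d2[1]**2;bb=o2[0]*d2[0]+o2[1]*d2[1];C=o2[0]**2+o2[1]**2-rad**2
    disc=bb*bb-A*C
    if disc<0: print(nm,'miss');continue
    p=o2+d2*((-bb-disc**.5)/A); print(yaw,nm,p*1e3,'ang',np.degrees(np.arctan2(-p[1],-p[0])))
```

```text
[0.4213 0.2058 0.069 ] [0.4519 0.2044 0.044 ] [0.3886 0.2066 0.044 ] -2.0018822367842826 0.0633468678542618 [0.4202 0.2055 0.044 ]
-2.8 line [-15.5711  20.8216   2.8138] ang -53.209648881692395
-2.8 linetop [-14.9979  21.2382  17.1469] ang -54.771254697620314
-2.8 red [-20.783  -3.011  13.515] ang 8.2434160702506
-2.8 t1 [-19.8446   6.8695  16.2387] ang -19.09409958361315
-2.8 t2 [-16.021   13.5768  15.9626] ang -40.27922443126675
-2.8 t3 [-9.0884 18.9315 18.334 ] ang -64.35568845269857
-2.8 t4 [-1.9409 20.9101 21.4372] ang -84.69692849667769
-4.5 line [-15.7839  20.6608   2.3559] ang -52.62179798469302
-4.5 linetop [-15.3356  20.9957  17.0291] ang -53.85503771351262
-4.5 red [-20.7858  -2.9917  13.6758] ang 8.19022707184794
-4.5 t1 [-19.9232   6.6382  16.1161] ang -18.427650810737344
-4.5 t2 [-16.2002  13.3624  15.7868] ang -39.516854542241276
-4.5 t3 [-9.3576 18.7999 18.1536] ang -63.538210665729814
-4.5 t4 [-2.2377 20.8804 21.2518] ang -83.88309895673937
```

Wrist cast: toggle pivot ≈ (0.4205, 0.2055), green–ring axis at yaw -2° and the cap at (0.421, 0.206). The two-view value is within 6 mm, so I'm descending astride the toggle at half opening.

```bash
python3 - <<'E'
from h import *
go([.421,.204,.155],177)
E
python3 -m jog '[{"slide":[4,0.3,-0.5],"roll":-4},{"slide":[8,0.3,-1],"roll":-4},{"slide":[12,0.3,-1],"roll":-4},{"slide":[16,0.3,-1],"roll":-4},{"slide":[19.5,0.3,-1],"roll":-4}]' 0.5 20
python3 - <<'E'
from h import *
go([.421,.204,.054],177)
cv2.imwrite("pics/sc2.png",cv2.resize(r.camera("side")[200:320,200:360,::-1],(800,600)))
E
```

```text
t 1.5 pos [0.4201 0.1992 0.3496] slide [19.46  0.    0.4 ] tool y yaw 168.81 q [-0.678  -0.0712  0.1312  1.6494  0.0059  1.5594  2.3991]
roll -8.188941982963684 (or 171.81105801703632 )
time: 1.92
ee_pos: [0.4141, 0.1917, 0.1523]
eef_rot: [-0.466, 0.53, 0.468, 0.532]
ft_force: [0.4, 0.9, 0.1]
width: 0.0617
t 1.92 pos [0.4141 0.1917 0.1523] slide [ 9.83 -0.53  1.27] tool y yaw 172.62 q [-0.6686  0.0094  0.139   1.9878 -0.0056  1.142   2.4856]
roll -4.37601878227818 (or 175.62398121772182 )
```

View pics/sc2.png

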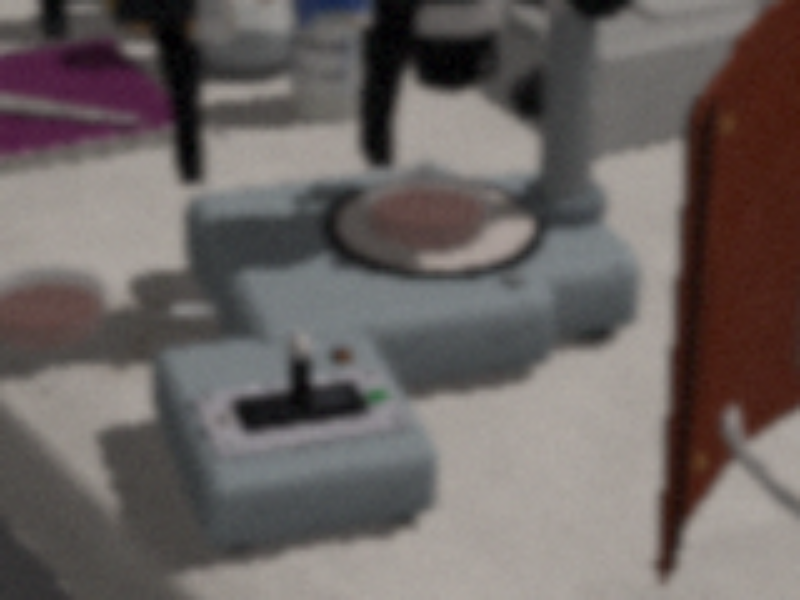

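The side view shows the open fingers well above the upright toggle (tip at crop (300,345)). Descending with a y/z correction.

```bash
python3 -m jog '[{"slide":[3,-0.5,1],"roll":0},{"slide":[5.5,-0.5,1.3],"roll":0},{"slide":[5.5,-0.5,1.3],"roll":0},{"slide":[5.5,-0.5,1.3],"roll":0}]'
python3 - <<'E'
from h import *
go([.421,.204,.055],177)
cv2.imwrite("pics/sd3.png",cv2.resize(r.camera("side")[200:320,200:360,::-1],(800,600)))
cv2.imwrite("pics/sc3.png",cv2.resize(r.camera("scene")[180:300,240:400,::-1],(800,600)))
E
```

```text
time: 2.3
ee_pos: [0.4169, 0.2028, 0.0916]
eef_rot: [-0.465, 0.534, 0.468, 0.529]
ft_force: [-0.2, 0.0, 0.5]
width: 0.0444
t 2.3 pos [0.4169 0.2028 0.0916] slide [ 3.66 -0.42  0.18] tool y yaw 172.59 q [-0.6756  0.1062  0.1336  2.0276 -0.0206  1.0171  2.4806]
roll -4.408909875536693 (or 175.5910901244633 )
```

View pics/sd3.png

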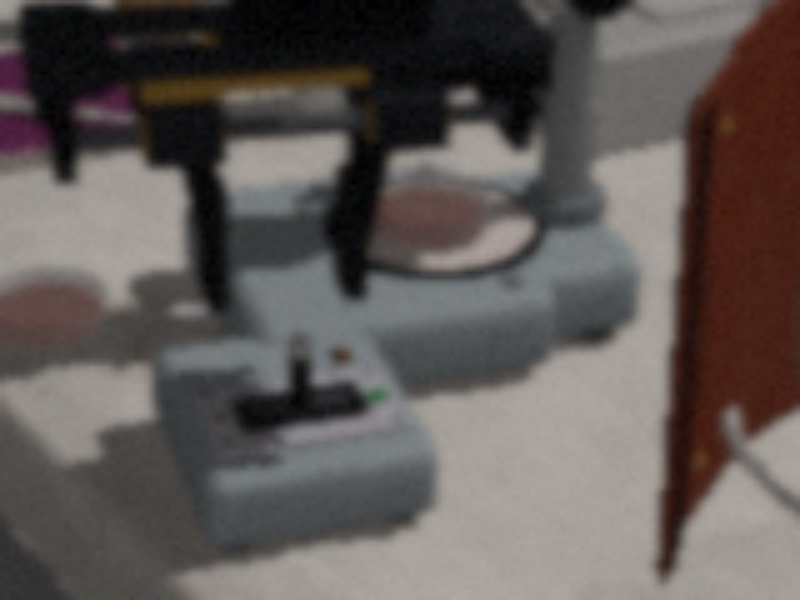

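View pics/sc3.png

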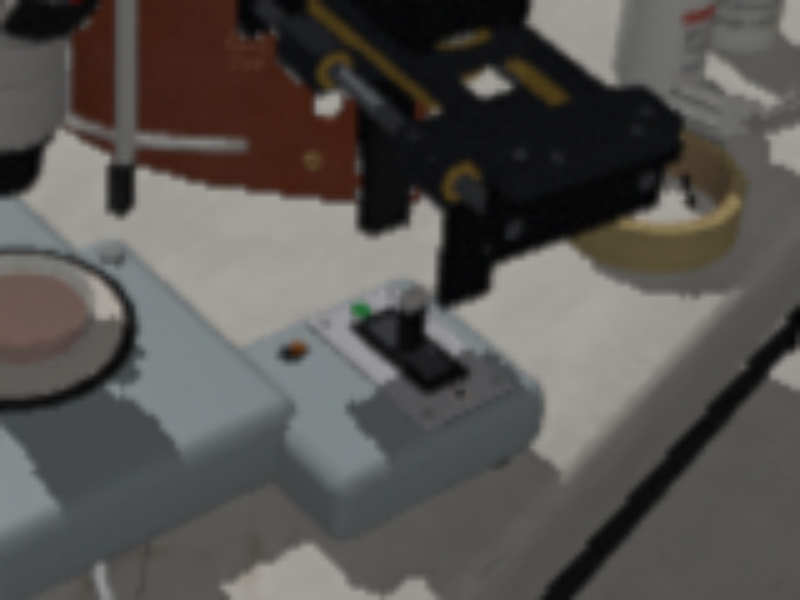

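The fingertips (crop (213,305) and (352,295)) bracket the toggle in x, and the scene view agrees. Lowering.

```bash
python3 -m jog '[{"slide":[1.5,-0.4,0.2],"roll":0},{"slide":[3,-0.4,0.2],"roll":0},{"slide":[3.6,-0.4,0.2],"roll":0},{"slide":[3.6,-0.4,0.2],"roll":0}]'
python3 - <<'E'
from h import *
go([.421,.204,.055],177)
cv2.imwrite("pics/sd4.png",cv2.resize(r.camera("side")[200:320,200:360,::-1],(800,600)))
cv2.imwrite("pics/sc4.png",cv2.resize(r.camera("scene")[180:300,240:400,::-1],(800,600)))
E
```

```text
time: 2.73
ee_pos: [0.4225, 0.2045, 0.0578]
eef_rot: [-0.465, 0.533, 0.468, 0.53]
ft_force: [0.7, -0.4, 0.0]
width: 0.0436
t 2.73 pos [0.4225 0.2045 0.0578] slide [ 0.28  0.14 -0.07] tool y yaw 172.55 q [-0.6707  0.1636  0.1343  2.0464 -0.0315  0.9372  2.4923]
roll -4.445788494628346 (or 175.55421150537165 )
```

View pics/sd4.png

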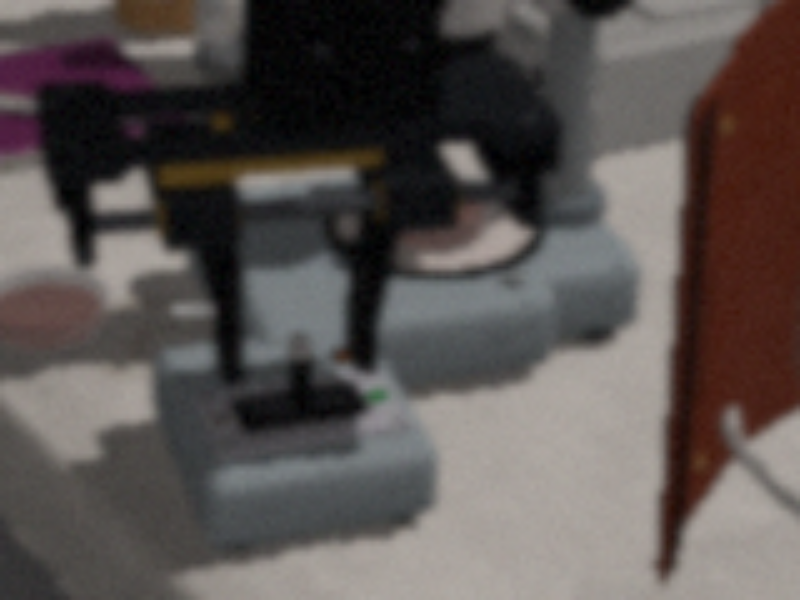

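View pics/sc4.png

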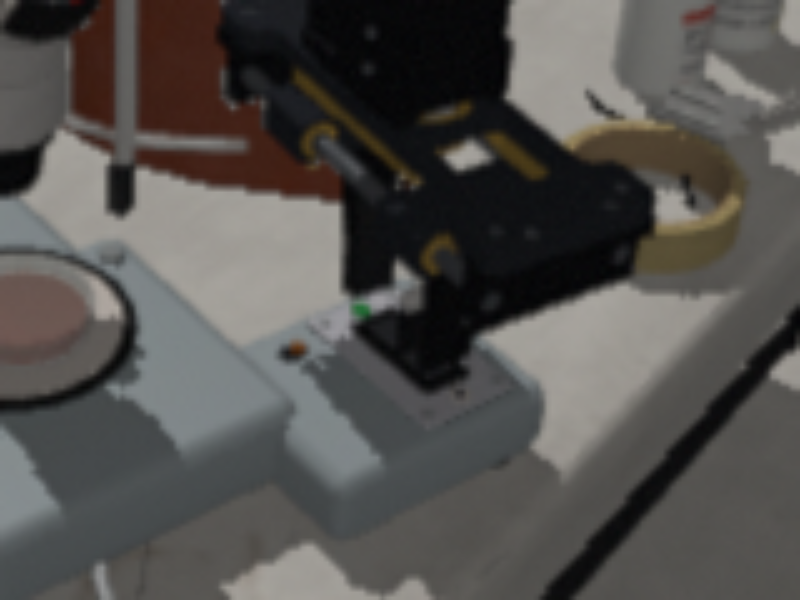

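The fingers straddle the toggle (tips at crop (230,375) and (362,365), paddle at (301,368)). Pushing to the off side, which is tool +y.

```bash
python3 -m jog '[{"slide":[0.3,1,-0.1],"roll":0},{"slide":[0.3,1.8,-0.2],"roll":0},{"slide":[0.3,2.4,-0.2],"roll":0},{"slide":[0.3,2.9,-0.3],"roll":0},{"slide":[0.3,3.3,-0.3],"roll":0}]'
python3 - <<'E'
from h import *
go([.421,.204,.055],177)
cv2.imwrite("pics/sd5.png",cv2.resize(r.camera("side")[200:320,200:360,::-1],(800,600)));print(r.read_state()['ft_force'])
E
```

```text
time: 3.25
ee_pos: [0.3938, 0.2062, 0.0578]
eef_rot: [-0.466, 0.529, 0.466, 0.534]
ft_force: [17.6, -4.1, -1.5]
width: 0.044
t 3.25 pos [0.3938 0.2062 0.0578] slide [ 0.29 -2.72  0.13] tool y yaw 172.51 q [-0.6968  0.1039  0.1172  2.1138 -0.0161  0.9177  2.4403]
roll -4.4895160041542965 (or 175.5104839958457 )
[12.3068 -3.0347  4.027 ]
```

View pics/sd5.png

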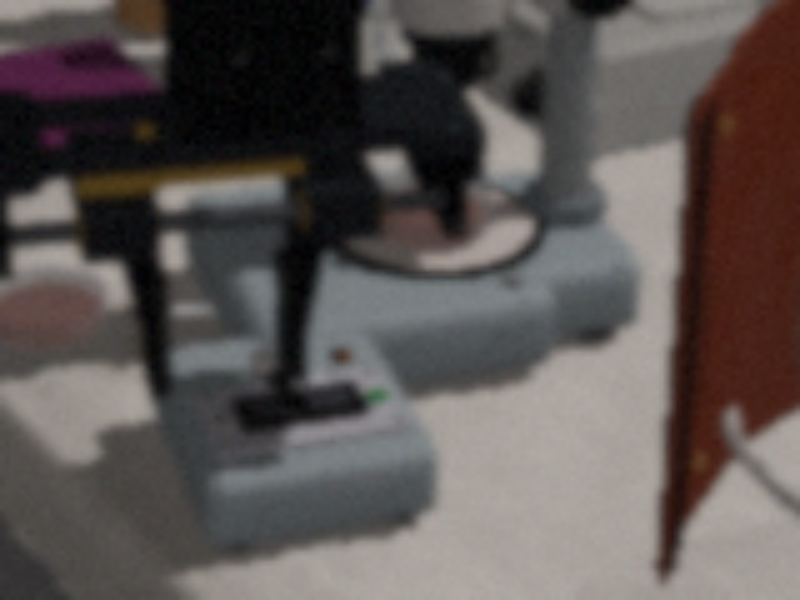

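Force is up to 17 N and the toggle's white tip has moved to crop (262,360), about 16 mm or 0.5 rad. I'll push a bit further to make sure.

```bash
python3 -m jog '[{"slide":[0,0.5,0],"roll":0},{"slide":[0,0.7,0],"roll":0},{"slide":[0,0.7,0],"roll":0}]'
python3 - <<'E'
from h import *
go([.421,.204,.055],177)
cv2.imwrite("pics/sd6.png",cv2.resize(r.camera("side")[240:300,220:300,::-1],(800,600),interpolation=cv2.INTER_CUBIC));print(r.read_state()['ft_force'])
E
```

```text
time: 3.55
ee_pos: [0.3907, 0.2075, 0.0602]
eef_rot: [-0.467, 0.526, 0.464, 0.538]
ft_force: [19.9, -4.0, -0.0]
width: 0.0439
t 3.55 pos [0.3907 0.2075 0.0602] slide [ 0.57 -3.04  0.05] tool y yaw 172.44 q [-0.7025  0.088   0.1134  2.1248 -0.0097  0.9127  2.4259]
roll -4.561460696364861 (or 175.43853930363514 )
[18.0874 -3.9891 -0.0882]
```

View pics/sd6.png

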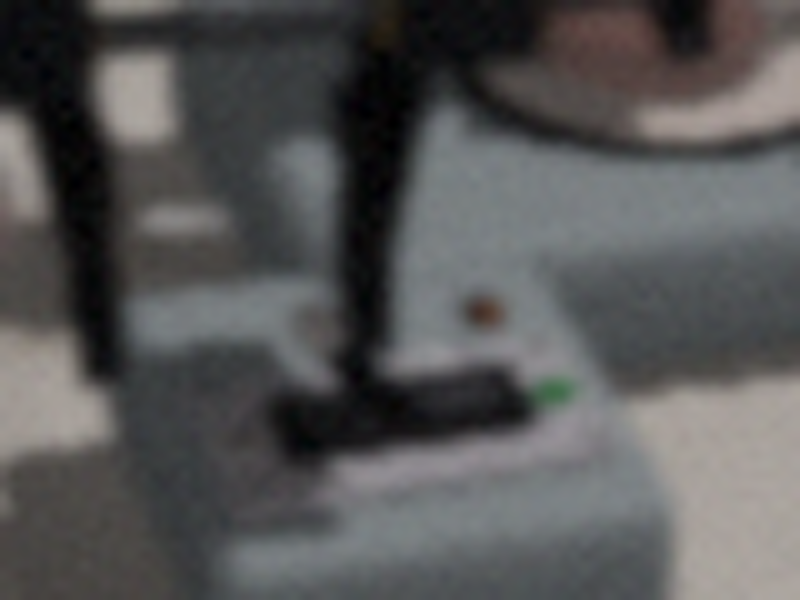

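The toggle is hard against the stop at about 20 N, where swinging needs only about 6 N at this height. The tip is at crop (320,325), displaced about 17–19 mm. Now throwing it the other way.

```bash
python3 -m jog '[{"slide":[0.2,-1.5,0.1],"roll":0},{"slide":[0.5,-3,0.2],"roll":0},{"slide":[0.5,-4.2,0.3],"roll":0},{"slide":[0.5,-5.2,0.4],"roll":0},{"slide":[0.5,-6,0.5],"roll":0}]'
python3 - <<'E'
from h import *
go([.453,.204,.055],177)
cv2.imwrite("pics/sd7.png",cv2.resize(r.camera("side")[240:300,220:300,::-1],(800,600),interpolation=cv2.INTER_CUBIC));print(r.read_state()['ft_force'])
E
```

```text
time: 4.02
ee_pos: [0.45, 0.2046, 0.0561]
eef_rot: [-0.467, 0.527, 0.465, 0.537]
ft_force: [-6.8, -0.5, -0.9]
width: 0.0437
t 4.02 pos [0.45   0.2046 0.0561] slide [ 0.12 -0.3  -0.02] tool y yaw 172.46 q [-0.6503  0.2035  0.1431  2.0035 -0.036   0.9224  2.5213]
roll -4.541130170203957 (or 175.45886982979604 )
[-1.9166  0.0207  0.653 ]
```

View pics/sd7.png

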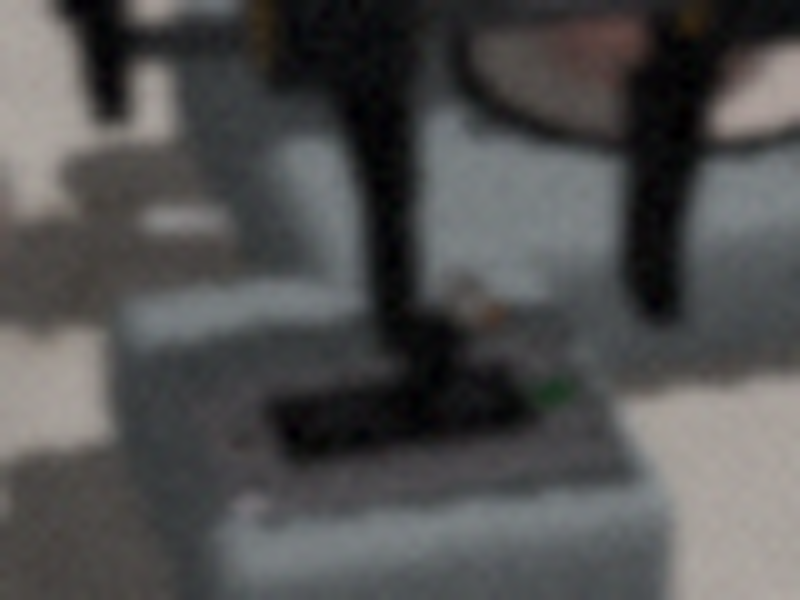

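The toggle is past upright (tip at crop (465,295)), so it was freed. Pushing on to the stop.

```bash
python3 -m jog '[{"slide":[0.1,-0.4,0],"roll":1},{"slide":[0.1,-0.8,0],"roll":1},{"slide":[0.1,-1.1,0],"roll":1},{"slide":[0.1,-1.2,0],"roll":1}]'
python3 - <<'E'
from h import *
go([.453,.204,.055],177)
cv2.imwrite("pics/sd8.png",cv2.resize(r.camera("side")[240:300,220:300,::-1],(800,600),interpolation=cv2.INTER_CUBIC));print(r.read_state()['ft_force'])
E
```

```text
time: 4.4
ee_pos: [0.4544, 0.204, 0.054]
eef_rot: [-0.46, 0.535, 0.464, 0.536]
ft_force: [-39.7, 0.9, 29.7]
width: 0.0441
t 4.4 pos [0.4544 0.204  0.054 ] slide [-0.1   0.14 -0.02] tool y yaw 171.56 q [-0.6402  0.2249  0.1439  1.9828 -0.0468  0.937   2.5222]
roll -5.443009785426739 (or 174.55699021457326 )
[-39.1056   1.3936  27.455 ]
```

View pics/sd8.png

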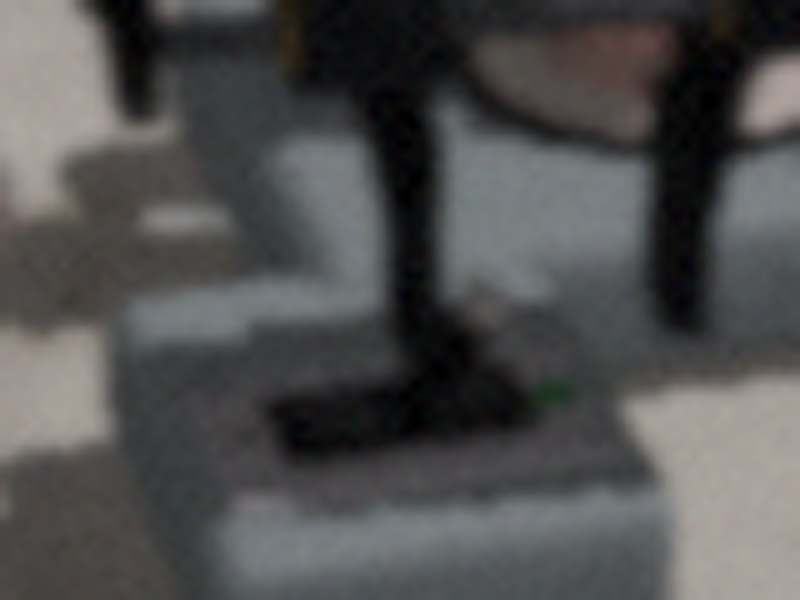

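The toggle is at the on stop (about 40 N reaction, tip at crop (485,300) beside the green spot). Backing off and rising.

```bash
python3 -m jog '[{"slide":[0,0.9,0],"roll":0},{"slide":[-3,1,0],"roll":0},{"slide":[-7,1,0],"roll":3},{"slide":[-11,1,0],"roll":10},{"slide":[-15,1,0],"roll":17}]' 0.0
python3 - <<'E'
from h import *
go([.45,.26,.38],87)
s,R=tool();print(s['ft_force'])
cv2.imwrite("pics/sd9.png",cv2.resize(r.camera("side")[140:290,210:370,::-1],(640,600),interpolation=cv2.INTER_CUBIC))
E
```

```text
time: 4.87
ee_pos: [0.4443, 0.2045, 0.206]
eef_rot: [-0.374, 0.599, 0.378, 0.599]
ft_force: [1.2, 0.3, 0.1]
width: 0.0695
t 4.87 pos [0.4443 0.2045 0.206 ] slide [-17.37   1.98   5.3 ] tool y yaw 154.22 q [-0.6792  0.038   0.1628  1.8417 -0.0122  1.2622  2.1788]
roll 67.21922611656132 (or 247.21922611656132 )
[1.2105 0.2507 0.1482]
```

View pics/sd9.png

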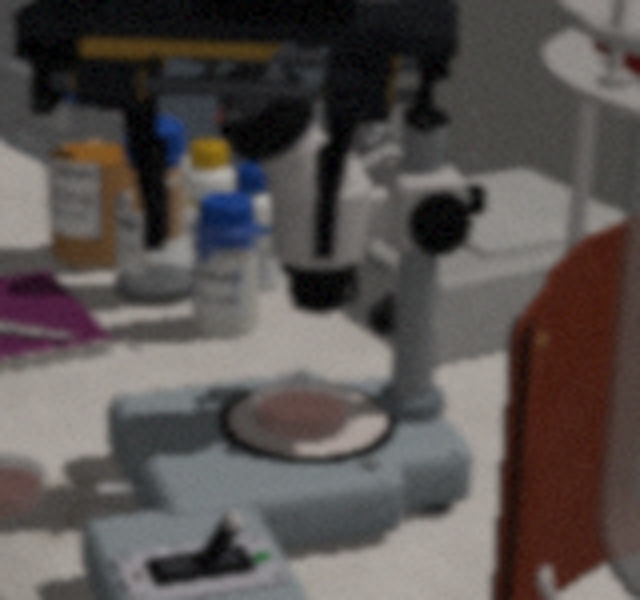

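The toggle leans to the green spot (tip at crop (233,520)), so it's on. Rising further and rolling towards the collar.

```bash
python3 -m jog '[{"slide":[-4,0,0],"roll":0},{"slide":[-8,0,0],"roll":4},{"slide":[-12,0,0],"roll":11},{"slide":[-16,0,0],"roll":18},{"slide":[-20,0.5,1.5],"roll":25}]'
python3 - <<'E'
from h import *
go([.50,.325,.42],87)
for z in (.3,.35,.4): print(plane("scene",(228,80),z),plane("side",(347,155),z),plane("scene",(282,75),z))
E
```

```text
time: 5.33
ee_pos: [0.4482, 0.2156, 0.4133]
eef_rot: [-0.227, 0.664, 0.233, 0.673]
ft_force: [1.7, 0.7, 0.0]
width: 0.087
t 5.33 pos [0.4482 0.2156 0.4133] slide [-0.49  5.43 10.82] tool y yaw 128.0 q [-0.696   0.0012  0.1602  1.4502 -0.0054  1.6762  1.6976]
roll 41.00465374932571 (or 221.0046537493257 )
[0.7565 0.2033 0.3   ] [0.5661 0.1401 0.3   ] [0.716  0.0842 0.3   ]
[0.6326 0.2776 0.35  ] [ 0.4658 -0.0362  0.35  ] [0.5982 0.1763 0.35  ]
[0.5087 0.352  0.4   ] [ 0.3655 -0.2125  0.4   ] [0.4804 0.2685 0.4   ]
```

```bash
python3 -m jog '[{"slide":[0,1.2,2.2],"roll":7},{"slide":[0,2.4,4.4],"roll":14},{"slide":[-0.2,3.6,6.6],"roll":21},{"slide":[-0.5,4.8,8.8],"roll":28},{"slide":[-0.5,5.4,10.8],"roll":35}]'
python3 - <<'E'
from h import *
go([.50,.325,.42],87)
cv2.imwrite("pics/w10.png",r.camera("wrist")[:,:,::-1])
E
```

```text
time: 5.75
ee_pos: [0.4997, 0.3269, 0.4206]
eef_rot: [-0.012, 0.703, 0.021, 0.711]
ft_force: [-0.3, 0.0, 1.4]
width: 0.0869
t 5.75 pos [0.4997 0.3269 0.4206] slide [ 0.06 -0.19  0.02] tool y yaw 92.73 q [-0.7737  0.2364  0.1568  1.1788 -0.0415  1.7132  0.9907]
roll 5.729625522363122 (or 185.7296255223631 )
```

View pics/w10.png

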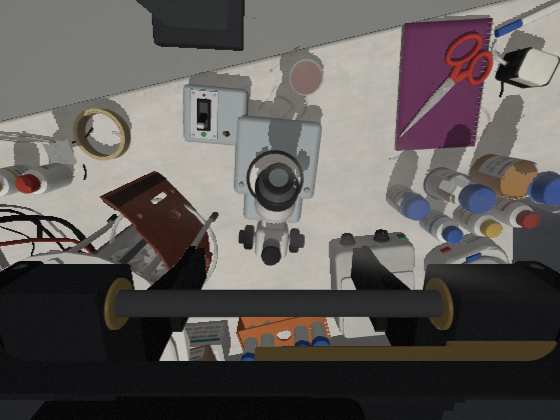

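The wrist view from above shows the eyepiece at (279,180), the column top at (271,256), and the toggle at (204,112) thrown to the green spot. Enlarging the collar.

Run:
```python
import cv2
im=cv2.imread("pics/w10.png");a=im[140:270,220:340]
cv2.imwrite("pics/w10c.png",cv2.resize(a,(720,780),interpolation=cv2.INTER_CUBIC)[:600])
cv2.imwrite("pics/w10d.png",cv2.resize(im[80:150,175:265],(720,560),interpolation=cv2.INTER_CUBIC))
```

```text
(no output)
```

View pics/w10c.png

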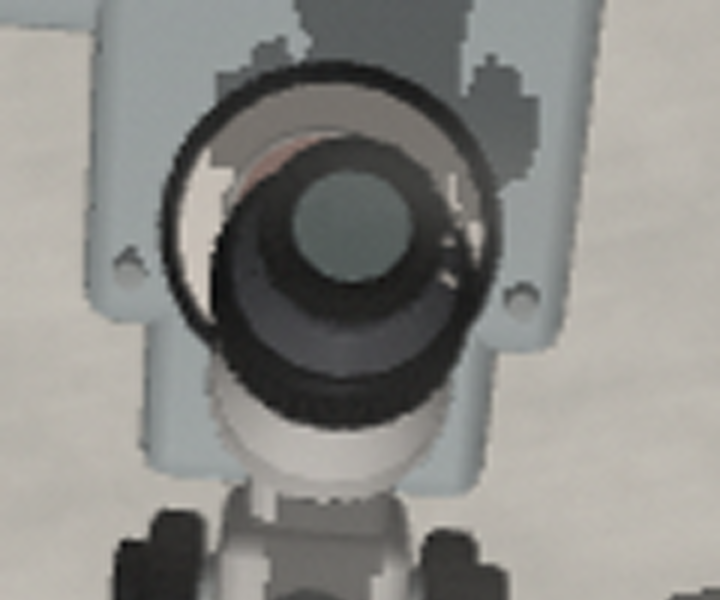

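View pics/w10d.png

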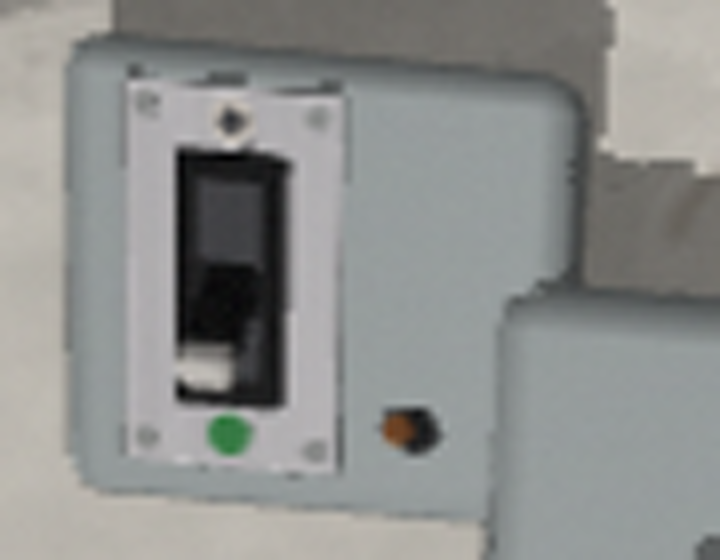

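Run:
```python
from h import *
s,R=tool()
e=plane("wrist",(278.7,177.7),.262); l=plane("wrist",(220+212/6,140+300/6),.231);rr=plane("wrist",(220+475/6,140+295/6),.231)
c=plane("wrist",(271,256),.226)
g=plane("wrist",(175+229/8,80+434/8),.041);w=plane("wrist",(175+232/8,80+122/8),.041)
print(e,l,rr,np.linalg.norm(l-rr),(l+rr)/2,c,g,w,(g+w)/2)
print(np.degrees(np.arctan2(*(c-e)[1::-1])),np.degrees(np.arctan2(*(g-w)[1::-1])),np.linalg.norm(c-e))
```

```text
[0.4822 0.3314 0.262 ] [0.5043 0.3049 0.231 ] [0.5014 0.3569 0.231 ] 0.052092740350989965 [0.5029 0.3309 0.231 ] [0.5926 0.3262 0.226 ] [0.4554 0.203  0.041 ] [0.3922 0.2059 0.041 ] [0.4238 0.2045 0.041 ]
-2.694765308868529 -2.6792315388032453 0.11621833307969796
```

Consistent now: yaw -2.7° from both pairs, collar width 52.1 mm (given 52), eyepiece to column 116 mm (given 114). Collar_mid is at about (0.504, 0.3305, 0.231). Now re-evaluating the white line's angle with this centre.

```bash
cat >> h.py <<'E'
C0=np.array([.504,.3305,.231])
def ang(cam,uv,rad,off=(0,0)):
    t=np.radians(35);Rz=Ro.from_euler('z',-2.7,degrees=True).as_matrix()
    B=Rz@np.c_[[np.cos(t),0,np.sin(t)],[0,1,0],[-np.sin(t),0,np.cos(t)]]
    o,d=ray(cam,uv);o2=B.T@(o-C0)-np.r_[off,0];d2=B.T@d
    A=d2[0]**2+d2[1]**2;b=o2[0]*d2[0]+o2[1]*d2[1];D=b*b-A*(o2[0]**2+o2[1]**2-rad**2)
    p=o2+d2*((-b-max(D,0)**.5)/A);return (p*1e3).round(1),round(float(np.degrees(np.arctan2(-p[1],-p[0]))),1)
E
python3 - <<'E'
from h import *
for nm,uv,rad in [("line",(285,295),.026),("linetop",(298,268),.026),("red",(387,267),.02),('t1',(355,270),.02),('t2',(325,265),.02),('t3',(297,243),.02),('t4',(281,215),.02)]:
    print(nm,ang("scene",(200+uv[0]/7,140+uv[1]/7),rad))
E
```

```text
line (array([-18.8,  18. ,   5.6]), -43.7)
linetop (array([-18.3,  18.5,  19.9]), -45.3)
red (array([-19.3, -12.7,   2.7]), 33.5)
t1 (array([-20. ,  -0.3,  10.2]), 0.8)
t2 (array([-17.9,   8.9,  14.8]), -26.4)
t3 (array([-12.2,  15.8,  20.4]), -52.4)
t4 (array([-6.1, 19. , 26. ]), -72.2)
```

```bash
python3 - <<'E'
from h import *
from scipy.optimize import least_squares
px=lambda u:(200+u[0]/7,140+u[1]/7)
T=[((387,267),0),((355,270),-24),((325,265),-48),((297,243),-72),((281,215),-96)]
f=lambda p:[ang("scene",px(u),p[2],p[:2])[1]-a for u,a in T]
o=least_squares(f,[0,-.006,.02],diff_step=1e-2,x_scale=[.003,.003,.003]);print(o.x,o.fun)
for rad in (.026,o.x[2]+.004):
  for u in ((285,295),(298,268)): print(ang("scene",px(u),rad,o.x[:2]))
E
python3 - <<'E'
from h import *
cv2.imwrite("pics/sc11.png",cv2.resize(r.camera("scene")[140:210,220:290,::-1],(600,600),interpolation=cv2.INTER_CUBIC))
E
```

```text
[ 0.     -0.0116  0.02  ] [ 0.2 -1.1  1.3 -0.5 -0.2]
(array([-13.5,  22.2,  -9.4]), -58.7)
(array([-12.9,  22.6,   4.9]), -60.3)
(array([-12.3,  20.6, -12.8]), -59.1)
(array([-11.7,  20.9,   1.6]), -60.9)
```

View pics/sc11.png

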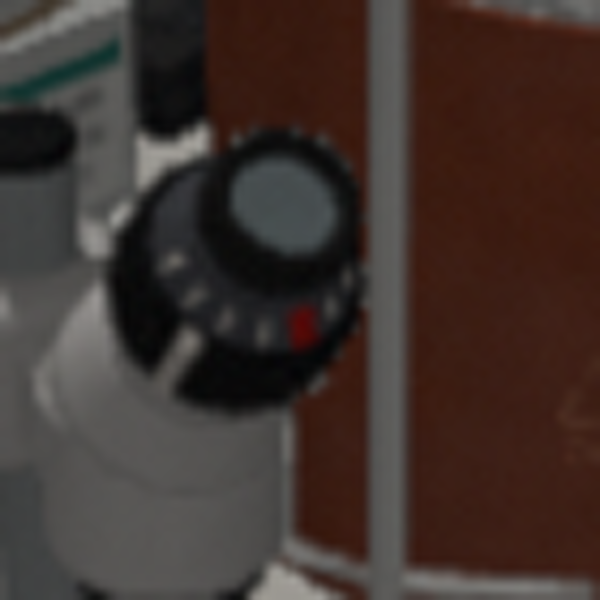

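Line angle comes out at about -53 to -60°, between 2 and 3 clicks, so I'll turn stepwise and check by view. Moving to the collar with the jaws pre-rotated to yaw about 67°.

```bash
python3 -m jog '[{"slide":[2,0.2,0.2],"roll":6},{"slide":[5,0.4,0.4],"roll":12},{"slide":[8,0.4,0.4],"roll":19},{"slide":[10,0.4,0.4],"roll":25},{"slide":[10,0.4,0.4],"roll":25}]'
python3 - <<'E'
from h import *
go([.504,.3305,.217],67.3)
cv2.imwrite("pics/w12.png",r.camera("wrist")[:,:,::-1])
cv2.imwrite("pics/sc12.png",cv2.resize(r.camera("scene")[80:230,170:330,::-1],(640,600),interpolation=cv2.INTER_CUBIC))
E
```

```text
time: 6.27
ee_pos: [0.5032, 0.3313, 0.3141]
eef_rot: [0.14, 0.693, -0.135, 0.694]
ft_force: [-0.9, -0.5, -0.1]
width: 0.0868
t 6.27 pos [0.5032 0.3313 0.3141] slide [ 9.71 -0.12  0.1 ] tool y yaw 67.63 q [-0.8103  0.2437  0.1914  1.39   -0.0494  1.5056  0.5587]
roll 0.32761468086991385 (or 180.3276146808699 )
```

View pics/w12.png

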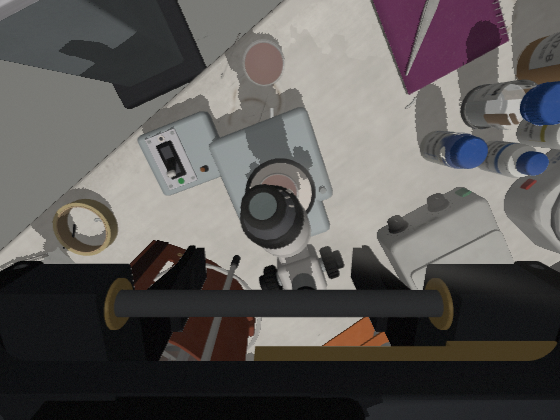

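View pics/sc12.png

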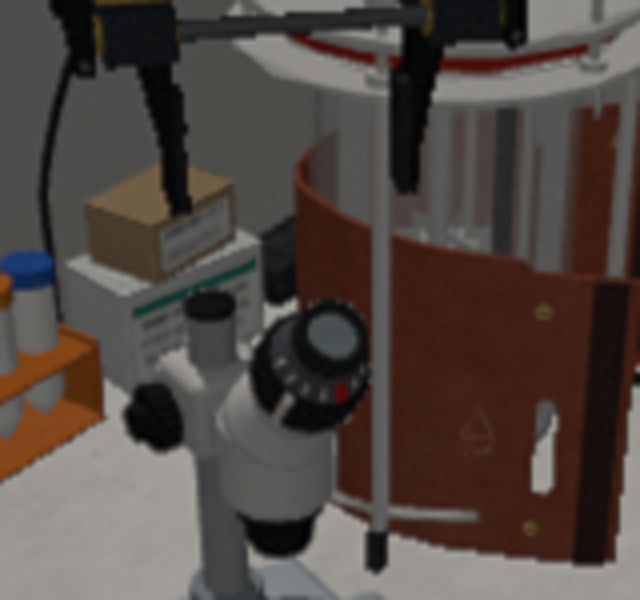

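The collar is centred between the fingers (wrist view: collar at (276,220), finger midpoint at about col 277). Descending.

```bash
python3 -m jog '[{"slide":[3,-0.1,0.1],"roll":0},{"slide":[6,-0.1,0.1],"roll":0},{"slide":[8.5,-0.1,0.1],"roll":0},{"slide":[9.6,-0.1,0.1],"roll":0},{"slide":[9.6,-0.1,0.1],"roll":0}]'
python3 - <<'E'
from h import *
go([.504,.3305,.217],67.3)
cv2.imwrite("pics/w13.png",r.camera("wrist")[:,:,::-1])
cv2.imwrite("pics/sc13.png",cv2.resize(r.camera("scene")[110:230,180:340,::-1],(800,600),interpolation=cv2.INTER_CUBIC))
cv2.imwrite("pics/sd13.png",cv2.resize(r.camera("side")[110:230,220:380,::-1],(800,600),interpolation=cv2.INTER_CUBIC))
E
```

```text
time: 6.78
ee_pos: [0.5055, 0.3317, 0.2226]
eef_rot: [0.137, 0.693, -0.13, 0.696]
ft_force: [-0.3, 0.7, 1.1]
width: 0.087
t 6.78 pos [0.5055 0.3317 0.2226] slide [ 0.56 -0.18 -0.1 ] tool y yaw 68.25 q [-0.8035  0.2757  0.1825  1.54   -0.0548  1.3192  0.5765]
roll 0.9526748460432515 (or 180.95267484604324 )
```

View pics/sc13.png

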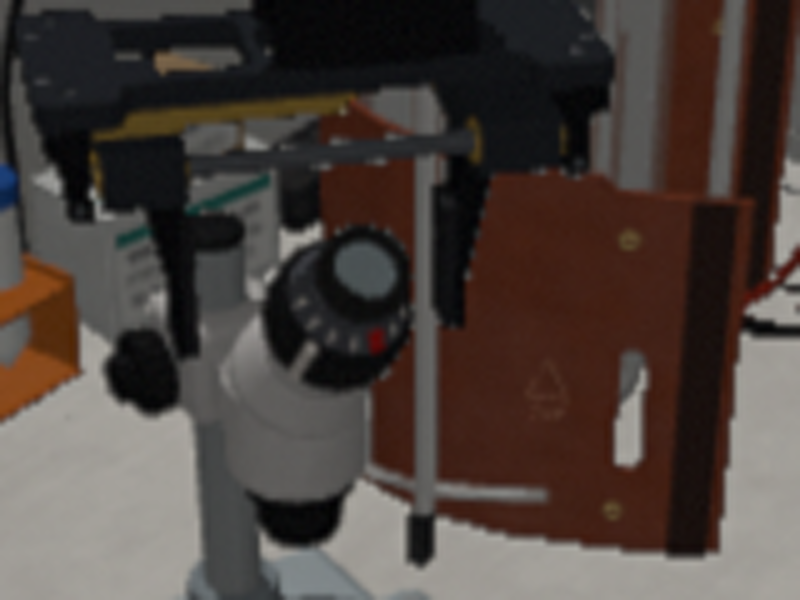

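View pics/sd13.png

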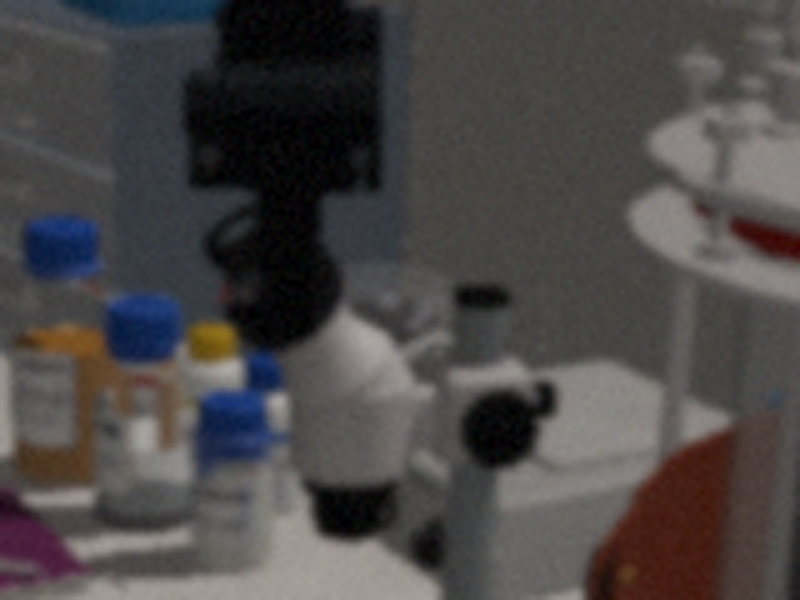

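View pics/w13.png

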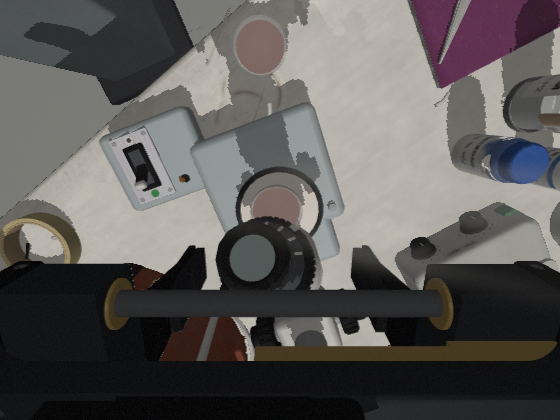

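Both views suggest the collar sits 4–5 mm to the tool's -y side of the finger middle (scene: finger mid (318,335), collar (337,310)). I'll recentre, lower a little, then grip.

```bash
python3 -m jog '[{"slide":[0.5,-0.4,-0.1],"roll":0},{"slide":[0.5,-0.4,-0.1],"roll":0},{"slide":[0.5,-0.4,-0.1],"roll":0}]' 0.25; python3 -m jog '[{"slide":[0,0,0],"roll":0},{"slide":[0,0,0],"roll":0},{"slide":[0,0,0],"roll":0},{"slide":[0,0,0],"roll":0}]' 0.9 15;python3 - <<'E'
from h import *
go([.504,.3305,.217],67.3)
cv2.imwrite("pics/w14.png",r.camera("wrist")[:,:,::-1])
cv2.imwrite("pics/sc14.png",cv2.resize(r.camera("scene")[110:230,180:340,::-1],(800,600),interpolation=cv2.INTER_CUBIC))
E
```

```text
time: 7.18
ee_pos: [0.5047, 0.3293, 0.2218]
eef_rot: [0.139, 0.691, -0.128, 0.698]
ft_force: [-0.4, 0.4, -0.1]
width: 0.0743
time: 7.52
ee_pos: [0.5038, 0.3262, 0.2216]
eef_rot: [0.138, 0.692, -0.131, 0.697]
ft_force: [-9.8, -12.8, 7.7]
width: 0.0525
t 7.52 pos [0.5038 0.3262 0.2216] slide [ 0.47  0.4  -0.15] tool y yaw 68.06 q [-0.8018  0.266   0.1846  1.554  -0.0521  1.3144  0.5769]
roll 0.7572899196853342 (or 180.75728991968532 )
```

View pics/sc14.png

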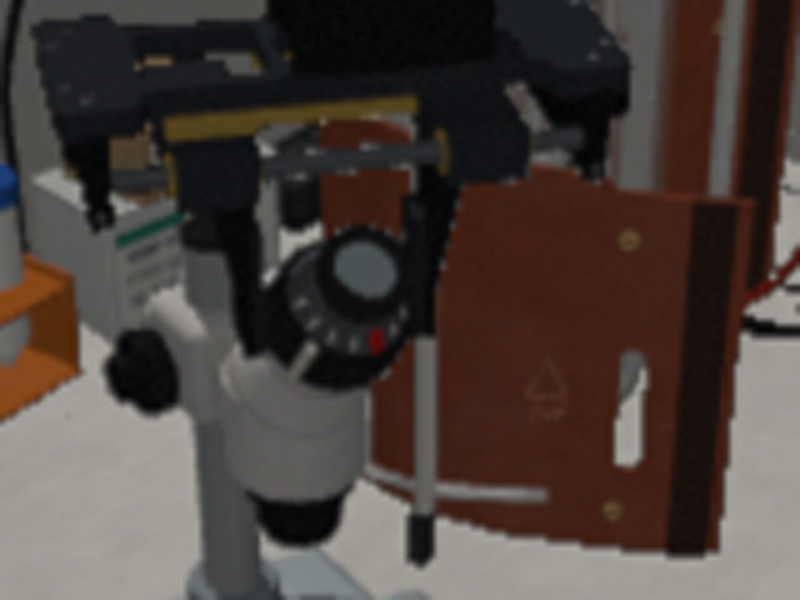

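View pics/w14.png

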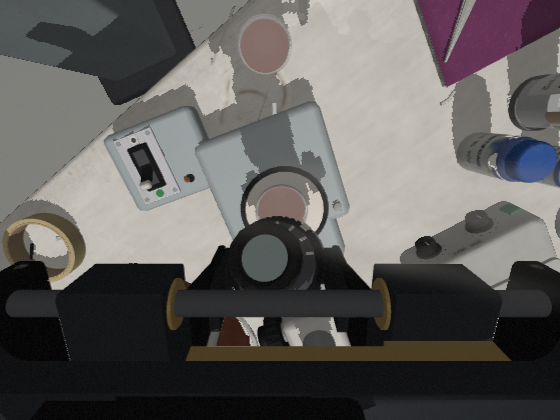

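Gripped: width 52.5 mm, fingers on both sides of the collar (scene (240,330) and (425,320)). Turning anticlockwise (negative roll) at higher grip force.

```bash
python3 -m jog '[{"slide":[0,-0.1,0],"roll":0},{"slide":[0,-0.1,0],"roll":-5},{"slide":[0,-0.1,0],"roll":-11},{"slide":[0,-0.1,0],"roll":-17},{"slide":[0,-0.1,0],"roll":-23}]' 0.9 35;python3 - <<'E'
from h import *
go([.504,.3305,.217],87.3);print(r.read_state()['torque'])
cv2.imwrite("pics/sc15.png",cv2.resize(r.camera("scene")[130:210,210:310,::-1],(700,560),interpolation=cv2.INTER_CUBIC))
E
```

```text
time: 8.03
ee_pos: [0.5039, 0.3273, 0.2216]
eef_rot: [-0.004, 0.703, 0.013, 0.711]
ft_force: [5.9, 11.0, -6.1]
width: 0.0509
t 8.03 pos [0.5039 0.3273 0.2216] slide [0.46 0.31 0.01] tool y yaw 91.38 q [-0.7628  0.2647  0.1364  1.5531 -0.0403  1.3111  0.9735]
roll 4.084128375940651 (or 184.08412837594065 )
[ 1.511  -1.2159 -0.9754]
```

View pics/sc15.png

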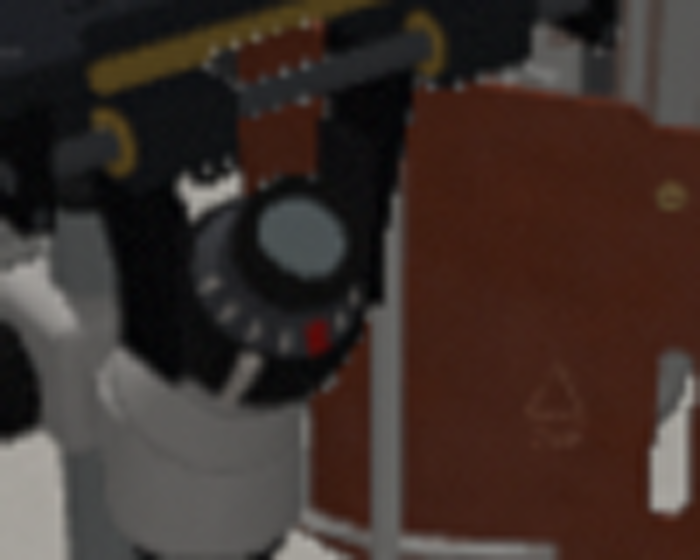

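The line has moved towards red (now at crop (240,375), one tick further on). Continuing.

```bash
python3 -m jog '[{"slide":[0,0,0],"roll":-6},{"slide":[0,0,0],"roll":-12},{"slide":[0,0,0],"roll":-18},{"slide":[0,0,0],"roll":-24},{"slide":[0,0,0],"roll":-24}]';python3 - <<'E'
from h import *
go([.504,.3305,.217],87.3);print(r.read_state()['torque'])
cv2.imwrite("pics/sc16.png",cv2.resize(r.camera("scene")[130:210,210:310,::-1],(700,560),interpolation=cv2.INTER_CUBIC))
E
```

```text
time: 8.5
ee_pos: [0.5038, 0.3289, 0.2211]
eef_rot: [-0.157, 0.684, 0.165, 0.693]
ft_force: [3.3, 6.9, -5.3]
width: 0.0521
t 8.5 pos [0.5038 0.3289 0.2211] slide [0.41 0.13 0.08] tool y yaw 116.3 q [-0.7222  0.2659  0.0852  1.5504 -0.0275  1.3096  1.3965]
roll 29.0045996403379 (or 209.00459964033791 )
[ 0.8209 -0.889  -0.575 ]
```

View pics/sc16.png

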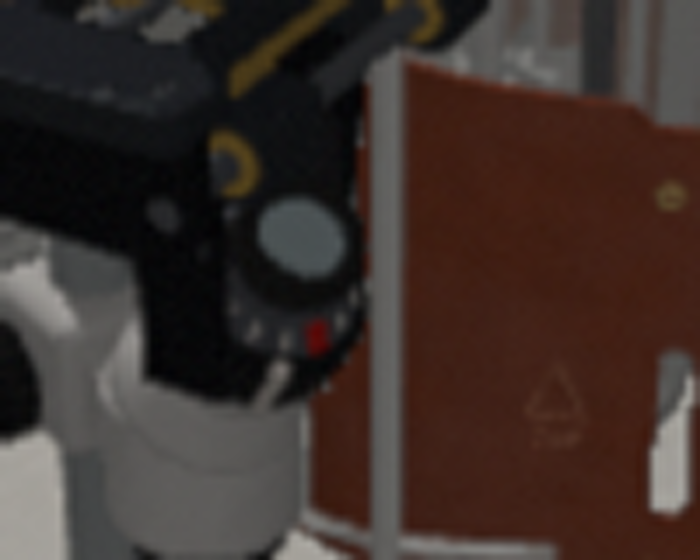

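The line is now at crop (270,385), about one click short of red at (317,338). Releasing, rolling back and regripping.

```bash
python3 -m jog '[{"slide":[0,0,0],"roll":0},{"slide":[0,0,0],"roll":0},{"slide":[0,0,0],"roll":0}]' 0.2;python3 - <<'E'
from h import *
go([.504,.3285,.219],67.3)
cv2.imwrite("pics/sc17.png",cv2.resize(r.camera("scene")[130:210,210:310,::-1],(700,560),interpolation=cv2.INTER_CUBIC));print(r.read_state()['width'])
E
```

```text
time: 8.8
ee_pos: [0.5039, 0.3289, 0.2212]
eef_rot: [-0.155, 0.684, 0.163, 0.694]
ft_force: [-0.4, 0.2, 0.2]
width: 0.0641
t 8.8 pos [0.5039 0.3289 0.2212] slide [ 0.22 -0.04 -0.01] tool y yaw 116.02 q [-0.723   0.2658  0.0863  1.5504 -0.0278  1.3098  1.392 ]
roll 48.72377945646723 (or 228.72377945646724 )
0.06657070527609793
```

View pics/sc17.png

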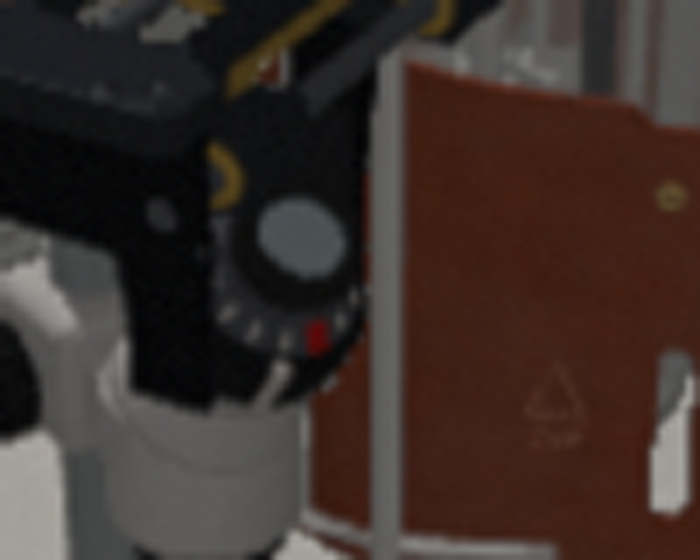

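The line rests in the click at the first tick (t1 at (288,340), line (275,380)), one click to go. Rolling back with the fingers open.

```bash
python3 -m jog '[{"slide":[0.2,0,0],"roll":7},{"slide":[0.2,0,0],"roll":14},{"slide":[0.2,0,0],"roll":21},{"slide":[0.2,0,0],"roll":28},{"slide":[0.2,0,0],"roll":35}]' 0.1; python3 -m jog '[{"slide":[0.2,0,0],"roll":4},{"slide":[0.2,0,0],"roll":9},{"slide":[0.2,0,0],"roll":9}]';  python3 -m jog '[{"slide":[0,0,0],"roll":0},{"slide":[0,0,0],"roll":0},{"slide":[0,0,0],"roll":0},{"slide":[0,0,0],"roll":0},{"slide":[0,0,0],"roll":0}]' 0.9 35;python3 - <<'E'
from h import *
go([.504,.3285,.219],67.3)
cv2.imwrite("pics/sc18.png",cv2.resize(r.camera("scene")[130:210,210:310,::-1],(700,560),interpolation=cv2.INTER_CUBIC));print(r.read_state()['width'])
E
```

```text
time: 9.27
ee_pos: [0.5039, 0.3287, 0.2193]
eef_rot: [0.063, 0.701, -0.053, 0.708]
ft_force: [0.2, -0.3, -0.0]
width: 0.078
time: 9.52
ee_pos: [0.5039, 0.3287, 0.2174]
eef_rot: [0.119, 0.695, -0.109, 0.701]
ft_force: [-0.2, 0.3, -0.7]
width: 0.0784
time: 9.93
ee_pos: [0.5035, 0.3269, 0.2171]
eef_rot: [0.118, 0.695, -0.11, 0.7]
ft_force: [-8.3, -15.4, 4.9]
width: 0.0527
t 9.93 pos [0.5035 0.3269 0.2171] slide [-0.19  0.17 -0.  ] tool y yaw 71.42 q [-0.7966  0.2677  0.1773  1.5611 -0.0514  1.3038  0.6339]
roll 4.120524505407417 (or 184.12052450540742 )
0.051299525164202164
```

View pics/sc18.png

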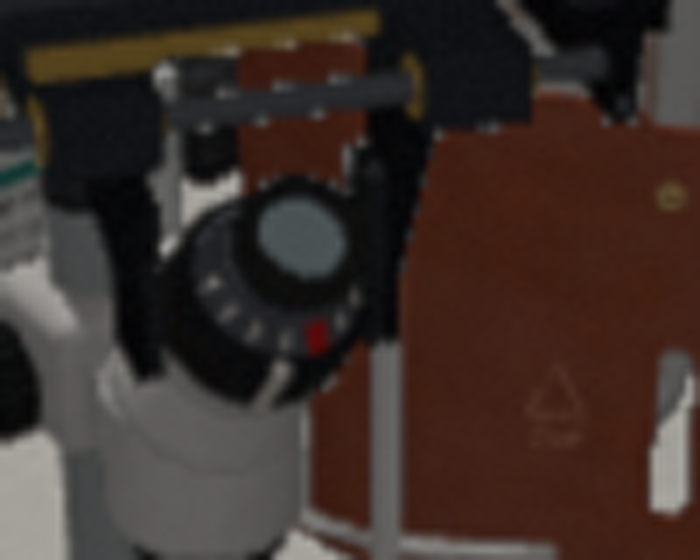

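Regripped at 51–53 mm with the line still at (275,380). Turning one click.

```bash
python3 -m jog '[{"slide":[0,0,0],"roll":-6},{"slide":[0,0,0],"roll":-12},{"slide":[0,0,0],"roll":-18},{"slide":[0,0,0],"roll":-24},{"slide":[0,0,0],"roll":-25}]';python3 - <<'E'
from h import *
go([.504,.3305,.217],87.3);print(r.read_state()['torque'])
cv2.imwrite("pics/sc19.png",cv2.resize(r.camera("scene")[130:210,210:310,::-1],(700,560),interpolation=cv2.INTER_CUBIC))
E
```

```text
time: 10.4
ee_pos: [0.5035, 0.3276, 0.2171]
eef_rot: [-0.038, 0.702, 0.046, 0.709]
ft_force: [2.2, 7.8, -2.8]
width: 0.0506
t 10.4 pos [0.5035 0.3276 0.2171] slide [0.01 0.28 0.08] tool y yaw 96.8 q [-0.7537  0.2676  0.1246  1.5583 -0.0377  1.3037  1.0655]
roll 9.504202395520508 (or 189.5042023955205 )
[ 0.2424 -0.6705 -0.8813]
```

View pics/sc19.png

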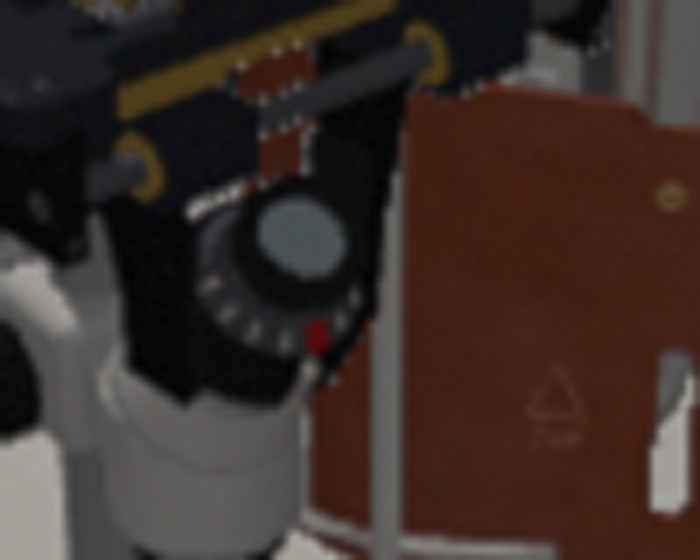

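The line is at crop (308,375), below the red mark at (317,338). Opening and looking.

```bash
python3 -m jog '[{"slide":[0,0,0],"roll":0},{"slide":[0,0,0],"roll":0},{"slide":[0,0,0],"roll":0},{"slide":[0,0,0],"roll":0},{"slide":[0,0,0],"roll":0}]' 0 ;  python3 -m jog '[{"slide":[-3,0,0],"roll":0},{"slide":[-7,0,0],"roll":0},{"slide":[-11,0,0],"roll":0},{"slide":[-14,0,0],"roll":0},{"slide":[-16,0,0],"roll":0}]';python3 - <<'E'
from h import *
cv2.imwrite("pics/sc20.png",cv2.resize(r.camera("scene")[140:210,220:290,::-1],(600,600),interpolation=cv2.INTER_CUBIC));s=r.read_state();print(s['width'],s['ft_force'])
cv2.imwrite("pics/sd20.png",cv2.resize(r.camera("side")[140:290,210:370,::-1],(640,600),interpolation=cv2.INTER_CUBIC))
cv2.imwrite("pics/w20.png",r.camera("wrist")[:,:,::-1])
E
```

```text
time: 10.87
ee_pos: [0.5036, 0.3275, 0.2171]
eef_rot: [-0.037, 0.702, 0.045, 0.709]
ft_force: [0.5, 0.7, 1.1]
width: 0.076
time: 11.28
ee_pos: [0.5025, 0.3257, 0.3812]
eef_rot: [-0.036, 0.701, 0.046, 0.711]
ft_force: [0.6, 0.5, -0.6]
width: 0.0866
0.08673071911658693 [-2.1468 -0.4211  2.5324]
```

View pics/sc20.png

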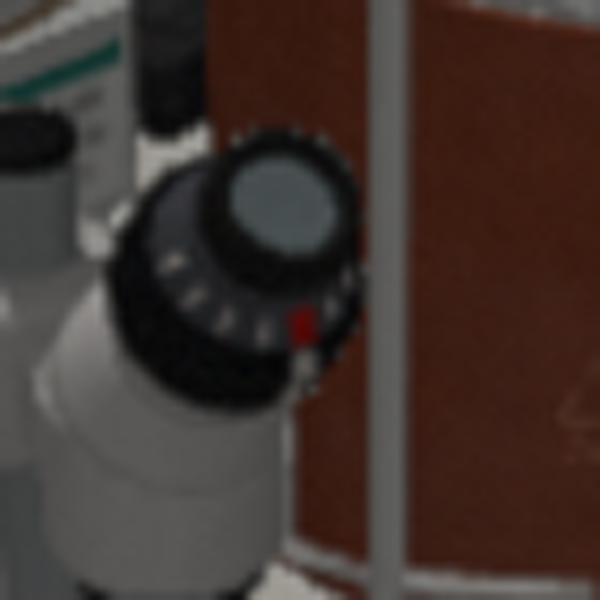

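View pics/sd20.png

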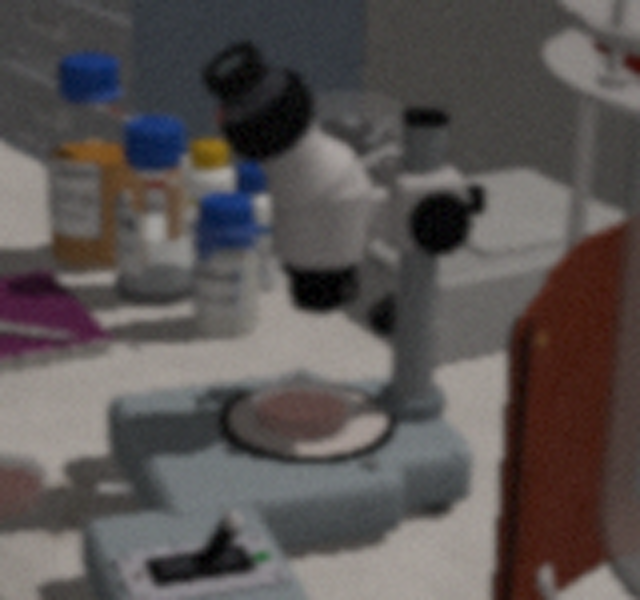

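View pics/w20.png

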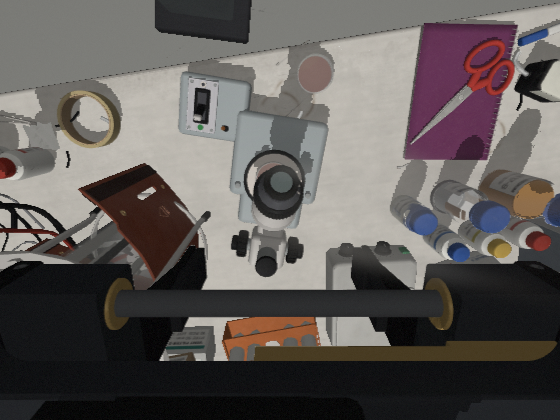

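The line stands directly under the red mark (scene crop (303,370) against (303,328)). The toggle leans to the green spot (side crop (232,520)), and the dish is unmoved at side crop (303,412). The gripper is open and clear. Letting it settle briefly, then handing in.

```bash
python3 -m jog '[{"slide":[0,0,0],"roll":0},{"slide":[0,0,0],"roll":0},{"slide":[0,0,0],"roll":0}]'
python3 - <<'E'
from h import *
a=r.camera("scene")[140:210,220:290,::-1];b=cv2.resize(cv2.imread("pics/sc20.png"),(70,70),interpolation=cv2.INTER_AREA)
print(np.abs(a.astype(int)-b).mean())
print(r.read_state()['ft_force'],r.close_job())
E
```

```text
time: 11.68
ee_pos: [0.5023, 0.3257, 0.3776]
eef_rot: [-0.037, 0.702, 0.045, 0.71]
ft_force: [-0.4, 0.8, -0.3]
width: 0.0874
1.0062585034013605
the job is handed in; nothing more can be done
[0.1394 0.6292 0.271 ] None
```

I finished the job and handed it in at about 11.8 s; it reports no verdict, so success rests on my own checks.

**Toggle:** I pushed it fully off to its stop (about 20 N on the wrist), then threw it past upright to the on stop (about 40 N). That reading is close to the 40 N limit, but the fingers were pushing, not the gripper's body. The last side and wrist views show it leaning to the green spot.

**Collar:** I gripped it across its diameter with the tool pointing straight down, since the moves allow no tilt. Two grips turned it three clicks. After letting go, the white line stands directly under the red mark. A second scene picture 0.4 s later showed no visible change.

**Dish and gripper:** the dish looks unmoved in the side view, judged by eye. The gripper was open above the microscope, touching nothing (wrist force under 1 N).

**Disagreements:**
- The fixed cameras and the wrist camera placed things 5–7 mm apart, so I recentred on the collar using views taken close up.
- My first estimate of the line's angle fell between two and three clicks. It turned out to be three, judged from the tick marks.

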